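# Snap the punnet lids shut

### The arm

A 6-joint arm with a two-finger parallel gripper is mounted at the origin on the work surface. World frame = base frame: x ahead of the robot, y to its left, z up, the work surface at z = 0. Lengths are in m, angles in rad, forces in N, time in s.
With the tool pointing down it reaches from about 0.35 to 0.975 m from the base axis. Payload 4.9 kg.
Tool frame: the origin (TCP) lies midway between the tips of the shut fingers; the grasp point (between the pads) lies 19 mm behind it (ctrl.hold_point_z is the distance from the TCP to the grasp point, in m); z points along the fingers, y is the line along which they close (so a half turn about z gives the same grasp; the last joint's range is limited). The gripper opens to 85 mm and grips with 20 to 120 N. Pads are 22 mm wide; open, the fingers measure 114 mm over their backs; the gripper's body (76 mm by 85 mm) begins 54 mm behind the grasp point. The pads swing forward as they close: fully open they stand 13 mm farther back than shut.
Start: joints at [1.216, 0.053, 1.613, -0, 1.476, -0.119], TCP at [0.146, 0.608, 0.231] pointing down, gripper open.
Joint ranges: [-3.01, 3.01], [-1.01, 2.22], [0.06, 2.58], [-1.02, 4.17], [0.09, 2.62], [-3.14, 3.14]. Speed limits (rad/s): [2.57, 2.57, 3.14, 3.14, 3.14, 3.14].

### API

Orientations are given as a rotation vector (axis times angle).
In Python, from station import status, viewer, finish_job, ctrl gives the robot as it stands.
- The arm moves only by the shell command python3 -m jog 'ROWS' [FORCE]. ROWS is JSON, a list of rows, each a list of 7 numbers: the turn, a rotation vector about the tool's x, y, z each as a share of 5 degrees, from -1 to 1, then the shift along the tool's x, y, z each as a share of 30 mm, from -1 to 1, then the opening, from -1 (shut) to 1 (fully open). A call has 1 to 5 rows; each row shifts and turns the commanded pose from where the row before left it, along the tool's axes as they then stand; what a row does not reach is not made up. A row lasts 1/8 s, in which the tool goes at most 62.5 mm and 10.7 degrees, less where a joint would pass 70% of its speed; a pose out of reach is approached as far as the arm can. A call with a number of a shift or a turn outside -1 to 1 is refused whole. A call with a gripper value outside its range is refused whole. The fingers move at their own pace and stop on an object; FORCE is the grip in N (left out, the last holds). Time passes only in rows, so rows that do not move let the fingers close. It gives the time, the measured TCP pose, the force, the opening and the grip force at its end, in the units of the state.
- status.get_obs(): the state, without advancing time (a new reading comes with each control period).
- viewer.get_image(name): name is "side" or "top" or "wrist"; returns a dict with "img" (400x640x3 uint8, red, green, blue), "fovy" (degrees; the focal length in pixels is half the picture's height over the tangent of half this angle, whatever the lens; pixels are square), "cx", "cy" (the principal point, pixels), "rvec" (rotation vector, rad) and "tvec" (3), from world to camera coordinates, as OpenCV has them. Camera axes: x right, y down, z forward; pixel columns grow to the right and rows downward; lengths in m; the calibration is good to about 2 mm. A picture is of the moment at which its call begins. There is no depth.
- finish_job(): hands the job in; it is judged then, once.
The state is a dict: "t": time; "q": joint angles; "dq": joint speeds; "effort": joint torques, N m; "tool_pos": TCP position; "tool_rot": TCP orientation; "contact_force": force on the tool from outside, world axes, zero at the start; "wrist_torque": the same for the moment, N m; "opening": finger opening in m; "grip_force": force on a finger pad.
Only numpy, scipy, OpenCV 4.12 (cv2) and the standard library are available. Lean on these libraries where they do the work, as an engineer would, in place of code of your own. Each camera call takes 0.05 s, during which the arm holds its last target. There are 200 camera calls.

### The job

Two of the three filled blueberry punnets on the packing bench still have their lids standing open. Push each of these lids over with the fingertips and press it down along its front until it snaps fully shut. Do not pick up, tip or shove the punnets, and leave the shut punnet, the label roll and the marker alone.

Things in the scene. Friction and masses are not known exactly. Their poses are not given: they have to be found in the camera images.
- punnet_a: open clear-plastic punnet full of blueberries, loose on the bench, about 0.3 kg: 115 mm (x) by 135 mm (y) over its rim flange, rim 52 mm high. Origin: centre of its underside; z up; +x points to its hinged back edge, -x to its front with the two snap studs
- punnet_b: second open punnet, the same as punnet_a
- punnet_c: third punnet of the same kind, already snapped shut: leave it alone
- lid_a (a joint): opening angle (rad) of punnet_a's lid: 0 fully shut, 1.57 straight up, 2.0 leaning back at its stop. 14 g; moves with 0.3 N at the front edge, stays put wide open, springs back to about 0.6 if let go half shut. In the last 9 mm at the front edge (below 0.08) two snap studs at the front corners resist: 6 to 7 N downward at lid_a_press snaps them; then it stays shut by itself
- lid_b (a joint): the same for punnet_b's lid
- lid_c (a joint): the same for punnet_c's lid, which is shut at 0
- hinge_a (a point): middle of punnet_a's hinge line, which runs along the punnet's y: 57.5 mm to its +x and 54 mm above its underside. The lid is 115 mm from hinge to front edge (plus a 9 mm thumb tab) and 135 mm wide; its outer face, a flat dome 94 by 114 mm in the middle of the lid, lies 15 mm outside the hinge plane
- hinge_b (a point): the same for punnet_b
- lid_a_press (a point): where to press lid_a: middle of its width on the outer (label) face, 90 mm from the hinge towards the front edge; it moves with the lid and is 69 mm above the bench when shut. Its axes are the lid's: -x from hinge to front edge, y along the hinge, z out of the outer face (up when shut; back, away from the punnet's front, when the lid stands up)
- lid_b_press (a point): the same for lid_b
- label_roll: white roll of labels lying flat, 90 mm diameter, 50 mm high, loose; origin: centre of its underside. Leave alone
- marker: black and white marker pen lying on the bench, 136 mm long along its x, 17 mm thick, loose; origin: underside at mid length. Leave alone
Not all that is in view belongs to the job. Leave any orange look-alike of the punnet_b alone.

How it is judged:
At the end, for the whole second after the job is handed in: All three lids are snapped shut (joints below 0.03 rad) and stay so untouched; the three punnets stand flat on the bench at rest, the two that were open within 40 mm of where they began, the third, the label roll and the marker within 20 mm (value of joint each of lid_a, lid_b, lid_c below 0.03 rad and angle between each of punnet_a, punnet_b, punnet_c's own z axis and vertical below 0.05 rad and height (world z) of each of punnet_a, punnet_b, punnet_c below 0.005 m and distance of each of punnet_a, punnet_b from where it was at the start of the episode below 0.04 m and distance of each of punnet_c, label_roll, marker from where it was at the start of the episode below 0.02 m and linear speed of each of punnet_a, punnet_b below 0.02 m/s).
It fails at once if a punnet is lifted off the bench (height (world z) of any of punnet_a, punnet_b, punnet_c above 0.015 m).
It fails at once if a punnet is tipped (angle between any of punnet_a, punnet_b, punnet_c's own z axis and vertical above 0.25 rad).
It fails at once if an open punnet is shoved more than 40 mm from its place (distance of any of punnet_a, punnet_b from where it was at the start of the episode above 0.04 m).
It fails at once if the shut punnet, the label roll or the marker is moved more than 20 mm, or the shut lid is opened (distance of any of punnet_c, label_roll, marker from where it was at the start of the episode above 0.02 m or value of joint lid_c above 0.06 rad).
It also fails if it takes over 51 s, if anything falls off the work surface, if the arm or the gripper's body presses on something with over 40 N, if the wrist force passes 120 N, or if a joint passes its speed limit or range.

## Working session

There is one attempt and no reset: what is moved stays moved. The work goes in short steps, Python scripts to look and compute and a shell command to move; the robot and the scene stay as the last step left them, time stands still between calls to the robot, and variables do not carry over. Pictures are saved under pics/ and viewed, at most 10 in all, crops included, and the job is handed in when it is done.

```bash
mkdir -p pics; ls; cat > h.py <<'E'
from station import status, viewer, finish_job, ctrl
import numpy as np, cv2
from scipy.spatial.transform import Rotation as R
def snap(n,f):
    d=viewer.get_image(n); cv2.imwrite('pics/'+f+'.png',d['img'][:,:,::-1]); np.save('pics/'+f+'.npy',{k:v for k,v in d.items() if k!='img'},allow_pickle=True); return d
def cam(f):
    d=np.load('pics/'+f+'.npy',allow_pickle=True).item(); fl=200/np.tan(np.radians(d['fovy'])/2)
    return np.array([[fl,0,d['cx']],[0,fl,d['cy']],[0,0,1]]),R.from_rotvec(np.ravel(d['rvec'])).as_matrix(),np.ravel(d['tvec'])
def onz(f,px,z):
    K,r,t=cam(f); c=-r.T@t; v=r.T@np.linalg.inv(K)@[px[0],px[1],1]; return c+v*(z-c[2])/v[2]
def tri(f1,p1,f2,p2):
    A=[];b=[]
    for f,p in((f1,p1),(f2,p2)):
        K,r,t=cam(f); c=-r.T@t; v=r.T@np.linalg.inv(K)@[p[0],p[1],1]; v/=np.linalg.norm(v); P=np.eye(3)-np.outer(v,v); A.append(P); b.append(P@c)
    A=np.vstack(A);b=np.hstack(b); x,res,_,_=np.linalg.lstsq(A,b,rcond=None); return x,np.sqrt(res)
def proj(f,X):
    K,r,t=cam(f); p=K@(r@np.asarray(X)+t); return p[:2]/p[2]
E
python3 - <<'E'
from h import *
for n in('top','side'): snap(n,n+'0')
for n in('top','side'):
    K,r,t=cam(n+'0'); print(n,K[0,0],-r.T@t,r[2])
print(status.get_obs())
E
```

```text
pics
top 384.02352620343805 [ 0.37732922 -0.01710061  1.2235191 ] [ 0.14457535  0.00825345 -0.98945937]
side 488.81360561239546 [ 0.46381599 -1.08578524  1.1360621 ] [ 0.03899132  0.71266621 -0.70041884]
{'t': 0.1, 'q': array([ 1.21596992e+00,  5.33001407e-02,  1.61416065e+00, -2.90100899e-05,
        1.47599009e+00, -1.18990786e-01]), 'dq': array([-0.00049276, -0.00247317, -0.00319753,  0.0012578 , -0.00080269,
       -0.0003025 ]), 'effort': array([ 6.84257157e-04, -3.94904423e+01, -3.71360779e+01, -1.08426002e-04,
        3.92949645e-03, -7.56653833e-06]), 'tool_pos': array([0.14583949, 0.60716713, 0.23017782]), 'tool_rot': array([-3.69539340e-01, -3.11937065e+00,  2.84764257e-03]), 'contact_force': array([ 1.25284978,  0.29199583, -0.44825399]), 'wrist_torque': array([-0.02785744,  0.04132266,  0.02497543]), 'grip_force': 0.0, 'opening': 0.08539679721498412}
```

View pics/top0.png

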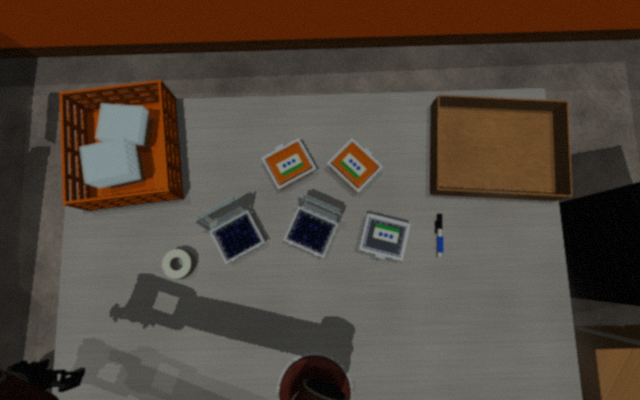

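View pics/side0.png

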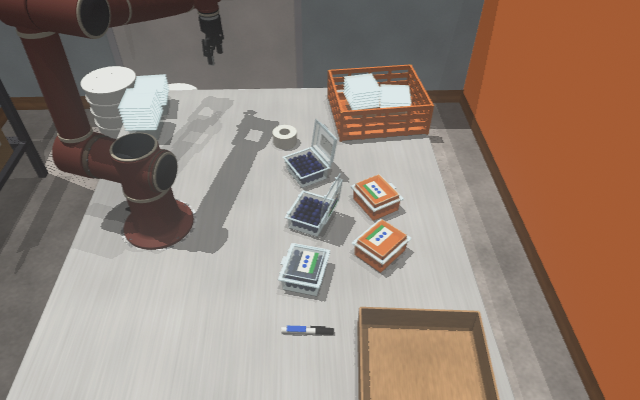

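The top view shows open punnets at about (238,236) and (312,230), and the shut one at (385,237). The roll is at (177,263), the marker at (440,235) and the orange look-alikes are further back. Next I'll enlarge both views.

```bash
python3 - <<'E'
from h import *
a=cv2.imread('pics/top0.png')[180:280,190:350]; b=cv2.imread('pics/side0.png')[115:240,275:350]
a=np.clip(a*1.6,0,255).astype(np.uint8)
cv2.imwrite('pics/ct.png',cv2.resize(a,None,fx=5,fy=5,interpolation=cv2.INTER_CUBIC))
cv2.imwrite('pics/cs.png',cv2.resize(b,None,fx=4.8,fy=4.8,interpolation=cv2.INTER_CUBIC))
E
```

```text
(no output)
```

View pics/ct.png

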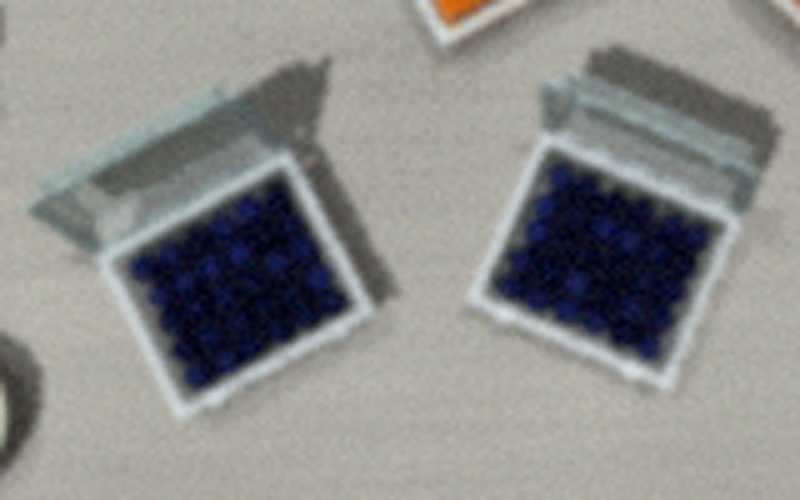

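View pics/cs.png

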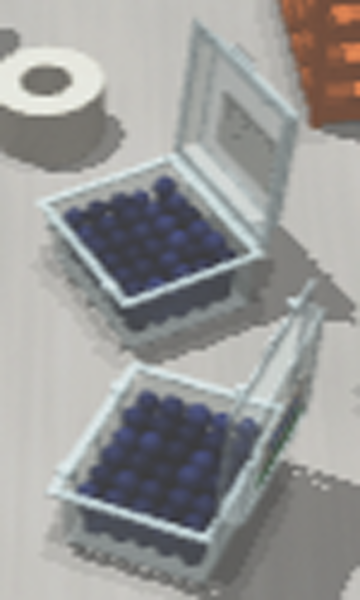

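```bash
python3 - <<'E'
from h import *
T=lambda p:((p[0]+.5)/5-.5+190,(p[1]+.5)/5-.5+180)
S=lambda p:((p[0]+.5)/4.8-.5+275,(p[1]+.5)/4.8-.5+115)
D={'L':[[(100,257),(290,155),(375,312),(185,417)],[(175,157),(262,253),(127,303),(42,205)]],
'R':[[(548,137),(740,218),(668,387),(472,298)],[(283,408),(210,540),(55,490),(135,365)]]}
# rim flange rectangle, fit pose using both views
from scipy.optimize import least_squares
for n,(t,s) in D.items():
    P=[]
    for a,b in zip(t,s):
        x,r=tri('top0',T(a),'side0',S(b)); P.append(x); print(n,x.round(4),r, onz('top0',T(a),.052).round(4))
    def model(v):
        c,si=np.cos(v[3]),np.sin(v[3]); return [np.array([v[0]+c*x-si*y,v[1]+si*x+c*y,v[2]]) for x,y in((.0575,.0675),(.0575,-.0675),(-.0575,-.0675),(-.0575,.0675))]
    f=lambda v:np.hstack([np.hstack([proj('top0',m)-T(a),proj('side0',m)-S(b)]) for m,a,b in zip(model(v),t,s)])
    o=least_squares(f,np.r_[np.mean(P,0),0.2]); print(n,'pose',o.x.round(4),'deg',np.degrees(o.x[3]).round(1),'rms',np.sqrt(np.mean(o.fun**2)).round(2))
    # lid angle: free corners
    v=o.x
    def lid(th,w,h=.115):
        lx,lz=.0575-h*np.cos(th),.054+h*np.sin(th); c,si=np.cos(v[3]),np.sin(v[3])
        return [v[0]+c*lx-si*w,v[1]+si*lx+c*w,lz]
    for th in (1.2,1.4,1.57,1.8,2.0):
        print(th,[ (((proj('top0',lid(th,w))-[190,180])*5).round(0).tolist(),((proj('side0',lid(th,w))-[275,115])*4.8).round(0).tolist()) for w in(.0675,-.0675)])
E
```

```text
L [0.4902 0.3098 0.049 ] [0.00222734] [0.4883 0.3088 0.052 ]
L [0.5494 0.1919 0.0531] [0.00167708] [0.5484 0.1919 0.052 ]
L [0.452  0.1399 0.0545] [0.00263535] [0.4503 0.1401 0.052 ]
L [0.3914 0.2567 0.0489] [0.00231068] [0.3898 0.2558 0.052 ]
L pose [0.4707 0.225  0.0504 0.4836] deg 27.7 rms 0.77
1.2 [([73.0, 300.0], [118.0, 46.0]), ([288.0, 182.0], [213.0, 148.0])]
1.4 [([51.0, 264.0], [145.0, 30.0]), ([267.0, 146.0], [242.0, 131.0])]
1.57 [([35.0, 233.0], [169.0, 20.0]), ([251.0, 116.0], [266.0, 120.0])]
1.8 [([15.0, 193.0], [201.0, 14.0]), ([230.0, 76.0], [299.0, 112.0])]
2.0 [([2.0, 161.0], [227.0, 14.0]), ([215.0, 46.0], [326.0, 112.0])]
R [0.5555 0.0324 0.0534] [0.00064376] [0.5553 0.0324 0.052 ]
R [ 0.5025 -0.0842  0.0525] [0.00083963] [ 0.5019 -0.0842  0.052 ]
R [ 0.4028 -0.0369  0.0524] [0.00361567] [ 0.4003 -0.0371  0.052 ]
R [0.4579 0.081  0.0505] [0.00075176] [0.4572 0.0808 0.052 ]
R pose [ 0.4798 -0.0014  0.051  -0.4375] deg -25.1 rms 0.94
1.2 [([501.0, 164.0], [231.0, 263.0]), ([724.0, 261.0], [145.0, 398.0])]
1.4 [([517.0, 127.0], [263.0, 265.0]), ([740.0, 223.0], [179.0, 401.0])]
1.57 [([531.0, 95.0], [292.0, 271.0]), ([754.0, 191.0], [209.0, 408.0])]
1.8 [([550.0, 53.0], [331.0, 285.0]), ([772.0, 149.0], [250.0, 424.0])]
2.0 [([566.0, 21.0], [363.0, 303.0]), ([786.0, 115.0], [284.0, 443.0])]
```

```bash
cat >> h.py <<'E'
PUN={'L':(.4707,.225,.4836),'R':(.4798,-.0014,-.4375)}
def loc(n):
    o=status.get_obs(); x,y,a=PUN[n]; r=R.from_rotvec(o['tool_rot']); m=r.as_matrix()
    d=R.from_euler('z',-a).apply(o['tool_pos']-[x,y,0])
    print('t',o['t'],'local mm',(d*1000).round(1),'yaw off deg',np.degrees(np.arctan2(m[1,0],m[0,0])-a-np.pi).round(1)%360,'tilt',m[:,2].round(3),'F',o['contact_force'].round(1),'open',round(o['opening'],3))
    return d,m,r
E
python3 - <<'E'
from h import *
loc('L')
for p in((185,195),(178,90),(75,208)): print([onz('top0',p,z).round(3) for z in(0,.15)])
print(tri('top0',(185,195),'side0',(341,137)),tri('top0',(75,208),'side0',(328,90)))
E
python3 -m jog '[[0,0,-1,0,0,-0.7,-1],[0,0,-1,0,0,-0.5,-1],[0,0,-1,0,0,0,-1],[0,0,-1,0,0,0,-1],[0,0,-1,0,0,0,-1]]'
python3 -m jog '[[0,0,-1,0,0,0,-1],[0,0,-1,0,0,0,-1],[0,0,-1,0,0,0,-1],[0,0,-0.2,0,0,0,-1]]'
python3 -c "from h import *; loc('L')"
```

```text
t 0.1 local mm [-109.9  489.4  230.2] yaw off deg 318.8 tilt [-0.001 -0.002 -1.   ] F [ 1.3  0.3 -0.4] open 0.085
[array([0.613, 0.405, 0.   ]), array([0.584, 0.353, 0.15 ])]
[array([0.975, 0.437, 0.   ]), array([0.902, 0.381, 0.15 ])]
[array([0.58 , 0.762, 0.   ]), array([0.555, 0.667, 0.15 ])]
(array([0.60676148, 0.39500406, 0.02879041]), array([0.00057787])) (array([0.5771115 , 0.75499404, 0.01135259]), array([0.00097888]))
t: 0.72
tool_pos: [0.1459, 0.6074, 0.2666]
tool_rot: [0.319, -3.125, 0.002]
contact_force: [-0.1, 0.3, 0.3]
opening: 0.0001
grip_force: 0.0
t: 1.23
tool_pos: [0.1459, 0.6074, 0.2667]
tool_rot: [0.746, -3.051, 0.001]
contact_force: [0.0, 0.5, 0.2]
opening: 0.0002
grip_force: 0.0
t 1.225 local mm [-109.7  489.6  266.7] yaw off deg 359.8 tilt [-0.    -0.001 -1.   ] F [0.  0.5 0.2] open 0.0
```

```bash
python3 -m jog '[[0,0,0,0,-1,0,-1],[0,0,0,0,-1,0,-1],[0,0,0,0,-1,0,-1],[0,0,0,0,-1,0,-1],[0,0,0,0,-1,0,-1]]' >/dev/null
python3 -m jog '[[0,0,0,0,-1,0,-1],[0,0,0,0,-1,0,-1],[0,0,0,0,-1,0,-1],[0,0,0,0,-1,0,-1],[0,0,0,0,-1,0,-1]]' >/dev/null
python3 -m jog '[[0,0,0,0,-1,0,-1],[0,0,0,0,-1,0,-1],[0,0,0,0,-1,0,-1],[0,0,0,-1,-1,0,-1],[0,0,0,-1,-1,0,-1]]'
python3 -m jog '[[0,0,0,-1,-1,0,-1],[0,0,0,-1,-0.3,0,-1],[0,0,0,-1,0,0,-1],[0,0,0,-1,0,0,-1],[0,0,0,-1,0,0,-1]]'
python3 -m jog '[[0,0,0,-1,0,0,-1],[0,0,0,0,0,0,-1]]'
python3 - <<'E'
from h import *
loc('L'); a=snap('side','s1')['img'][:,:,::-1]; b=snap('top','t1')['img'][:,:,::-1]
f=lambda i,x,y:cv2.resize(i[y:y+130,x:x+100],None,fx=4,fy=4,interpolation=cv2.INTER_CUBIC)
cv2.imwrite('pics/v1.png',np.hstack([f(a,265,80),f(b,190,160)]))
E
```

```text
t: 3.1
tool_pos: [0.4079, 0.2355, 0.2674]
tool_rot: [-0.744, 3.051, 0.0]
contact_force: [-0.0, 0.1, 0.5]
opening: 0.0005
grip_force: 0.0
t: 3.72
tool_pos: [0.5588, 0.2712, 0.2668]
tool_rot: [0.744, -3.051, 0.0]
contact_force: [-1.1, 0.2, 0.5]
opening: -0.0003
grip_force: 0.0
t: 3.98
tool_pos: [0.5854, 0.285, 0.2661]
tool_rot: [0.745, -3.05, 0.0]
contact_force: [0.9, -0.0, -1.1]
opening: 0.0001
grip_force: 0.0
t 3.975 local mm [ 1.294e+02 -2.000e-01  2.661e+02] yaw off deg 359.7 tilt [-0.002 -0.001 -1.   ] F [ 0.9 -0.  -1.1] open 0.0
```

View pics/v1.png

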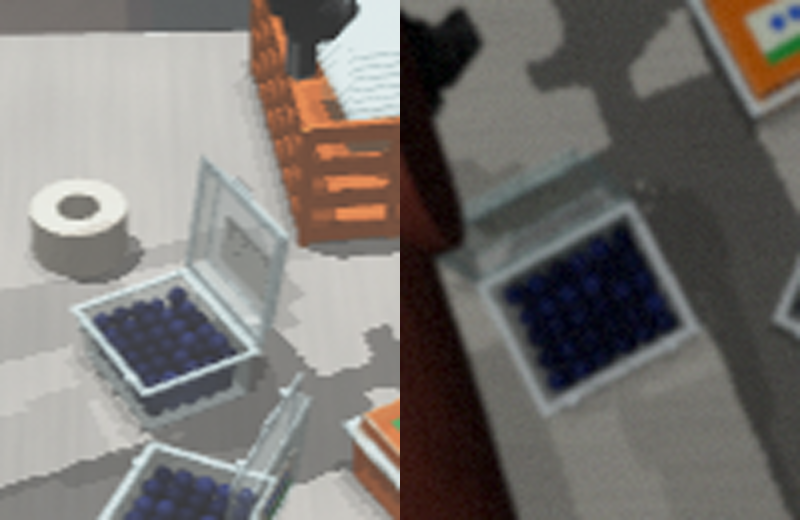

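```bash
python3 -m jog '[[0,0,0,0,0,1,-1],[0,0,0,0,0,1,-1],[0,0,0,0,0,1,-1],[0,0,0,0,0,1,-1],[0,0,0,0,0,0.07,-1]]'
python3 -m jog '[[0,0,0,0.5,0,0,-1],[0,0,0,0.5,0,0,-1],[0,0,0,0.5,0,0,-1],[0,0,0,0.4,0,0,-1],[0,0,0,0.4,0,0,-1]]'
python3 -m jog '[[0,0,0,0.4,0,0.08,-1],[0,0,0,0.4,0,0.1,-1],[0,0,0,0.4,0,0.17,-1],[0,0,0,0.4,0,0.2,-1],[0,0,0,0,0,0,-1]]'
python3 - <<'E'
from h import *
loc('L'); a=snap('side','s2')['img'][:,:,::-1]
cv2.imwrite('pics/v2.png',cv2.resize(a[50:210,250:400],None,fx=3.5,fy=3.5,interpolation=cv2.INTER_CUBIC))
E
```

```text
t: 4.7
tool_pos: [0.5821, 0.2837, 0.1423]
tool_rot: [0.744, -3.046, 0.001]
contact_force: [-0.1, -0.0, -0.5]
opening: 0.0004
grip_force: 0.0
t: 5.32
tool_pos: [0.5228, 0.2525, 0.1455]
tool_rot: [-0.746, 3.051, 0.0]
contact_force: [-0.1, 0.7, -0.4]
opening: -0.0004
grip_force: 0.1
t: 5.95
tool_pos: [0.4795, 0.2301, 0.1276]
tool_rot: [0.746, -3.05, 0.0]
contact_force: [-0.3, -0.0, -0.1]
opening: -0.0003
grip_force: 0.0
t 5.95 local mm [ 10.2   0.5 127.6] yaw off deg 359.8 tilt [-0.002 -0.001 -1.   ] F [-0.3 -0.  -0.1] open -0.0
```

View pics/v2.png

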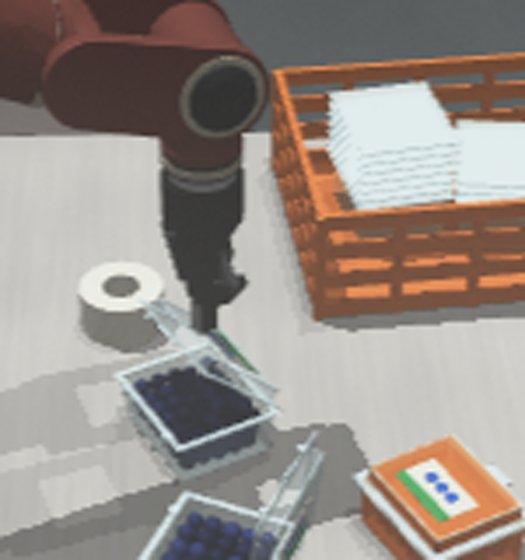

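The fingertips are at about (203,325) in the crop, against the label face, and the lid is about half shut. I'll carry on along the arc.

```bash
python3 -m jog '[[0,0,0,0.3,0,0.25,-1],[0,0,0,0.3,0,0.27,-1],[0,0,0,0.26,0,0.33,-1],[0,0,0,0.26,0,0.33,-1],[0,0,0,0,0,0,-1]]'
python3 -m jog '[[0,0,0,0.13,0,0.25,-1],[0,0,0,0.12,0,0.25,-1],[0,0,0,0.08,0,0.1,-1],[0,0,0,0,0,0,-1]]'
python3 -c "from h import *; loc('L')"
```

```text
t: 6.62
tool_pos: [0.4495, 0.2146, 0.0917]
tool_rot: [0.746, -3.049, 0.0]
contact_force: [-0.4, 0.1, -0.6]
opening: 0.0
grip_force: 0.0
t: 7.12
tool_pos: [0.4427, 0.2108, 0.0758]
tool_rot: [-0.746, 3.05, 0.001]
contact_force: [2.0, 0.5, 1.5]
opening: 0.0002
grip_force: 0.8
t 7.125 local mm [-31.3   0.4  75.8] yaw off deg 359.8 tilt [ 0.001  0.001 -1.   ] F [2.  0.5 1.5] open 0.0
```

Now press down in small steps and watch the force.

```bash
python3 -m jog '[[0,0,0,0,0,0.07,-1],[0,0,0,0,0,0.07,-1],[0,0,0,0,0,0,-1]]'
python3 -m jog '[[0,0,0,0,0,0.07,-1],[0,0,0,0,0,0,-1]]'
python3 -m jog '[[0,0,0,0,0,0.07,-1],[0,0,0,0,0,0,-1]]'
```

```text
t: 7.5
tool_pos: [0.4427, 0.2106, 0.0732]
tool_rot: [0.747, -3.051, 0.001]
contact_force: [-4.7, -0.7, 12.3]
opening: 0.0002
grip_force: 6.1
t: 7.75
tool_pos: [0.4427, 0.2106, 0.0726]
tool_rot: [0.747, -3.05, 0.001]
contact_force: [-9.3, -4.4, 22.0]
opening: -0.0004
grip_force: 10.7
t: 8.0
tool_pos: [0.4432, 0.2108, 0.0681]
tool_rot: [-0.746, 3.049, -0.0]
contact_force: [-0.7, 0.2, 7.0]
opening: 0.0
grip_force: 3.6
```

```bash
python3 -m jog '[[0,0,0,0,0,0.05,-1],[0,0,0,0,0,0,-1]]'
python3 -m jog '[[0,0,0,0,0,-0.5,-1],[0,0,0,0,0,-1,-1],[0,0,0,0,0,-1,-1],[0,0,0,0,0,-1,-1],[0,0,0,0,0,-1,-1]]'
python3 -m jog '[[0,0,0,0,0,-1,-1],[0,0,0,0,0,-1,-1],[0,0,1,0,0,0,-1],[0,0,1,0,0,0,-1],[0,0,1,0,0,0,-1]]' >/dev/null
python3 -m jog '[[0,0,1,0,0,0,-1],[0,0,1,0,0,0,-1],[0,0,1,0,0,0,-1],[0,0,1,0,0,0,-1],[0,0,1,0,0,0,-1]]' >/dev/null
python3 -m jog '[[0,0,1,0,0,0,-1],[0,0,1,0,0,0,-1],[0,0,0.5,0,0,0,-1],[0,0,0,0,0,0,-1]]'
python3 - <<'E'
from h import *
loc('R'); a=snap('side','s3')['img'][:,:,::-1]
cv2.imwrite('pics/v3.png',cv2.resize(a[110:250,265:365],None,fx=4,fy=4,interpolation=cv2.INTER_CUBIC))
E
```

```text
t: 8.25
tool_pos: [0.4432, 0.2107, 0.0675]
tool_rot: [-0.746, 3.05, -0.001]
contact_force: [-2.9, -1.6, 13.1]
opening: -0.0002
grip_force: 6.3
t: 8.88
tool_pos: [0.4415, 0.2103, 0.2008]
tool_rot: [0.746, -3.05, 0.0]
contact_force: [0.8, -1.0, 0.0]
opening: -0.0
grip_force: 0.0
t: 10.62
tool_pos: [0.4418, 0.2104, 0.2598]
tool_rot: [-0.679, -3.066, 0.001]
contact_force: [0.5, -0.2, -0.2]
opening: 0.0003
grip_force: 0.0
t 10.625 local mm [-124.2  175.8  259.8] yaw off deg 0.1 tilt [-0.001 -0.    -1.   ] F [ 0.5 -0.2 -0.2] open 0.0
```

View pics/v3.png

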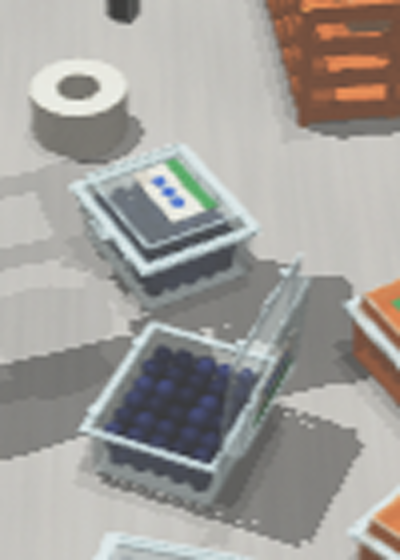

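The crop shows the first punnet shut with its lid flat, label at (175,190), and not shifted. The second lid is still up at (265,350). Next, go behind it.

```bash
python3 -m jog '[[0,0,0,-1,-0.7,0,-1],[0,0,0,-1,-0.7,0,-1],[0,0,0,-1,-0.7,0,-1],[0,0,0,-1,-0.7,0,-1],[0,0,0,-1,-0.7,0,-1]]' >/dev/null
python3 -m jog '[[0,0,0,-1,-0.7,0,-1],[0,0,0,-1,-0.7,0,-1],[0,0,0,-1,-0.7,0,-1],[0,0,0,-0.47,-0.26,0,-1],[0,0,0,0,0,0,-1]]'
python3 -c "from h import *; loc('R')"
```

```text
t: 11.92
tool_pos: [0.5982, -0.0564, 0.26]
tool_rot: [-0.681, -3.066, -0.001]
contact_force: [0.2, 0.6, 0.0]
opening: -0.0004
grip_force: 0.0
t 11.925 local mm [130.5   0.4 260. ] yaw off deg 0.0 tilt [-0.001  0.001 -1.   ] F [0.2 0.6 0. ] open -0.0
```

```bash
python3 -m jog '[[0,0,0,0,0,1,-1],[0,0,0,0,0,1,-1],[0,0,0,0,0,1,-1],[0,0,0,0,0,0.85,-1],[0,0,0,0,0,0,-1]]'
python3 -m jog '[[0,0,0,0.5,0,0,-1],[0,0,0,0.5,0,0,-1],[0,0,0,0.5,0,0,-1],[0,0,0,0.4,0,0,-1],[0,0,0,0.4,0,0,-1]]'
python3 -m jog '[[0,0,0,0.4,0,0.08,-1],[0,0,0,0.4,0,0.1,-1],[0,0,0,0.4,0,0.17,-1],[0,0,0,0.4,0,0.2,-1],[0,0,0,0,0,0,-1]]'
python3 - <<'E'
from h import *
loc('R'); a=snap('side','s4')['img'][:,:,::-1]
cv2.imwrite('pics/v4.png',cv2.resize(a[110:270,250:400],None,fx=3.5,fy=3.5,interpolation=cv2.INTER_CUBIC))
E
```

```text
t: 12.55
tool_pos: [0.5959, -0.0544, 0.1423]
tool_rot: [-0.677, -3.062, -0.001]
contact_force: [-0.0, 1.2, -0.0]
opening: -0.0001
grip_force: 0.0
t: 13.18
tool_pos: [0.535, -0.0266, 0.1452]
tool_rot: [0.68, 3.066, 0.0]
contact_force: [0.9, 1.1, -0.6]
opening: 0.0003
grip_force: 0.1
t: 13.8
tool_pos: [0.4908, -0.0062, 0.1273]
tool_rot: [-0.679, -3.065, 0.0]
contact_force: [-0.1, 0.8, 0.2]
opening: 0.0
grip_force: 0.0
t 13.8 local mm [ 12.    0.3 127.3] yaw off deg 0.1 tilt [-0.002  0.    -1.   ] F [-0.1  0.8  0.2] open 0.0
```

View pics/v4.png

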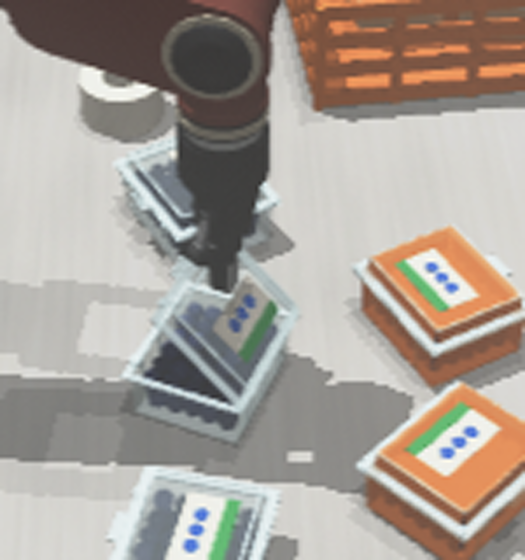

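The tips, at about (222,285) in the crop, hold the second lid half shut. I'll finish the arc and press.

```bash
python3 -m jog '[[0,0,0,0.32,0,0.25,-1],[0,0,0,0.32,0,0.27,-1],[0,0,0,0.27,0,0.33,-1],[0,0,0,0.27,0,0.33,-1],[0,0,0,0,0,0,-1]]' >/dev/null
python3 -m jog '[[0,0,0,0.14,0,0.25,-1],[0,0,0,0.13,0,0.25,-1],[0,0,0,0.08,0,0.1,-1],[0,0,0,0,0,0,-1]]'
python3 -m jog '[[0,0,0,0,0,0.07,-1],[0,0,0,0,0,0.07,-1],[0,0,0,0,0,0,-1]]'
python3 -m jog '[[0,0,0,0,0,0.07,-1],[0,0,0,0,0,0,-1]]'
python3 -m jog '[[0,0,0,0,0,0.05,-1],[0,0,0,0,0,0,-1]]'
```

```text
t: 14.98
tool_pos: [0.4513, 0.0125, 0.0756]
tool_rot: [0.68, 3.065, -0.0]
contact_force: [1.4, -1.9, 2.1]
opening: 0.0001
grip_force: 1.2
t: 15.35
tool_pos: [0.4512, 0.0129, 0.0718]
tool_rot: [0.68, 3.066, 0.001]
contact_force: [-1.4, -0.2, 6.1]
opening: -0.0001
grip_force: 3.3
t: 15.6
tool_pos: [0.4506, 0.0128, 0.0687]
tool_rot: [-0.68, -3.067, -0.0]
contact_force: [0.8, 0.8, 2.9]
opening: 0.0001
grip_force: 1.6
t: 15.85
tool_pos: [0.4506, 0.0129, 0.068]
tool_rot: [-0.68, -3.066, -0.001]
contact_force: [-2.6, 0.2, 8.6]
opening: 0.0001
grip_force: 4.4
```

```bash
python3 -m jog '[[0,0,0,0,0,0.05,-1],[0,0,0,0,0,0,-1]]'
python3 -m jog '[[0,0,0,0,0,-0.5,-1],[0,0,0,0,0,-1,-1],[0,0,0,0,0,-1,-1],[0,0,0,0,0,-1,-1],[0,0,0,0,0,-1,-1]]' >/dev/null
python3 -m jog '[[0,0,0,1,0,-1,-1],[0,0,0,1,0,-1,-1],[0,0,0,1,0,0,-1],[0,0,0,1,0,0,-1],[0,0,0,0,0,0,-1]]'
python3 - <<'E'
from h import *
a=snap('side','s5')['img'][:,:,::-1]
f=lambda i,x,y:cv2.resize(i[y:y+187,x:x+75],None,fx=3.2,fy=3.2,interpolation=cv2.INTER_CUBIC)
cv2.imwrite('pics/v5.png',np.hstack([f(a,270,115),f(cv2.imread('pics/side0.png'),270,115)]))
E
```

```text
t: 16.1
tool_pos: [0.4506, 0.013, 0.0672]
tool_rot: [-0.68, -3.065, -0.001]
contact_force: [-5.8, 1.1, 14.2]
opening: 0.0003
grip_force: 7.2
t: 17.35
tool_pos: [0.3408, 0.0639, 0.2604]
tool_rot: [0.678, 3.067, 0.0]
contact_force: [0.1, -0.6, 1.0]
opening: 0.0001
grip_force: 0.0
```

View pics/v5.png

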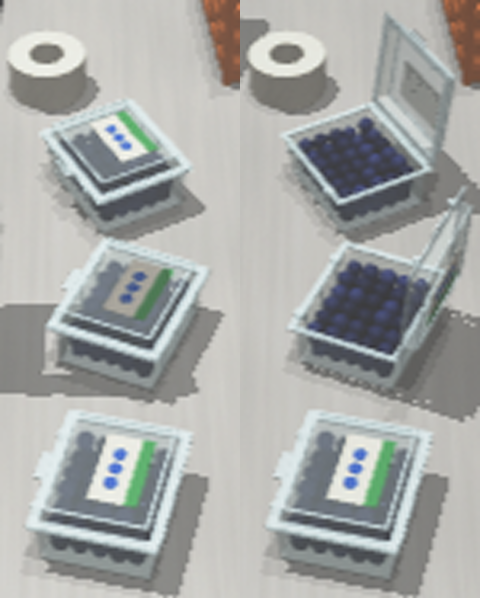

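All three lids lie flat: (120,150), (130,300) and (115,480) in the left half. The punnets and the roll are where they started.

```bash
python3 -c "from h import *; print(finish_job())"
```

```text
the job is handed in; nothing more can be done
None
```

I pushed both open lids over and pressed them until they snapped shut, and the last camera picture shows all three lids flat and the punnets and label roll unmoved. The job is handed in, but it returned no verdict.

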